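# Index the printing table and lock it

### The arm

A 6-joint arm with a two-finger parallel gripper is mounted at the origin on the work surface. World frame = base frame: x ahead of the robot, y to its left, z up, the work surface at z = 0. Lengths are in mm, angles in degrees, forces in N, time in s.
With the tool pointing down it reaches from about 300 to 850 mm from the base axis. Payload 4.2 kg.
Tool frame: the origin (TCP) lies at the centre of the arm's flange, where the gripper is bolted on; the fingertips stand 191 mm ahead of it and the grasp point (between the pads) lies 172 mm ahead of it; z points along the fingers, y is the direction in which the jaws open and shut (so a half turn about z gives the same grasp; the last joint's range is limited). The gripper opens to 91 mm and grips with 3 to 60 N. Pads are 32 mm wide; open, the fingers measure 118 mm over their backs; the gripper's body (76 mm by 178 mm) begins 60 mm behind the grasp point.
Start: joints at [65.031, 18.312, 89.639, -0, 72.044, -1.146], TCP at [232.252, 526.006, 404.776] pointing down, gripper open.
Joint ranges: [-177.97, 177.97], [-48.28, 115.42], [12.27, 149.76], [-77.06, 257.06], [2.81, 150.46], [-146.56, 146.56]. Speed limits (degrees/s): [147.25, 147.25, 180, 180, 180, 180].

### API

Orientations are given as [roll, pitch, yaw] about the fixed x, y, z axes, in that order (R = Rz(yaw) Ry(pitch) Rx(roll)).
In Python, from workcell import status, vision, ticket gives the robot as it stands.
- The arm moves only by the shell command python3 -m jog 'ROWS' [FORCE]. ROWS is JSON, a list of rows, each a list of 7 numbers: the finger opening in m, from 0 to 0.0912, then the shift along the tool's x, y, z in m, then the turn, a rotation vector about the tool's x, y, z in rad. A call has 1 to 12 rows; each row shifts and turns the commanded pose from where the row before left it, along the tool's axes as they then stand; what a row does not reach is not made up. A row lasts 1/8 s, in which the tool goes at most 62.5 mm and 10.7 degrees, less where a joint would pass 70% of its speed; a pose out of reach is approached as far as the arm can. A call with a gripper value outside its range is refused whole. The fingers move at their own pace and stop on an object; FORCE is the grip in N (left out, the last holds). Time passes only in rows, so rows that do not move let the fingers close. It gives the time, the measured TCP pose, the force and the opening at its end, in the units of the state.
- status.state(): the state, without advancing time (a new reading comes with each control period).
- vision.grab_frame(name): name is "side" or "top"; returns a dict with "color" (420x560x3 uint8, blue, green, red), "depth" (420x560 float32, mm along the optical axis (not along the pixel's ray), 0 where there is no reading), "fov_y" (degrees; the focal length in pixels is half the picture's height over the tangent of half this angle, whatever the lens; pixels are square), "cx", "cy" (the principal point, pixels), "k1" (the pictures are not rectified: a ray, as slopes to the right and down, at radius r is drawn at 1 + k1 r^2 times it, then the intrinsics apply), "pose" (4x4, takes a point from camera to world coordinates). Camera axes: x right, y down, z forward; pixel columns grow to the right and rows downward; lengths in mm; the calibration is good to about 2 mm. A picture is of the moment at which its call begins.
- ticket.job_done(): hands the job in, once; it reports no verdict.
Trained networks look in the newest picture that a camera, given by its name, has taken for a name from the list of things; names that differ only in an ending like _2 or _b are one class to them, and where a whole thing is asked for, a point or a joint stands for the part that bears it (a point fixed in the world has none). Each returns a list of dicts, best first, with "p" (0 to 1); they miss things now and then, are a little off and sometimes report something else, mostly with a low value. They report only what shows in the picture. A call takes as long as a camera call.
- vision.find_in(camera, label): "location" ([x, y, z] in mm, in world coordinates, good to about 4 mm: the middle of the surface that is visible of it).
- vision.silhouettes(camera, label): "pixels" (420x560 bool, what is visible of it).
The state is a dict: "time_s": time; "qpos": joint angles; "qvel": joint speeds; "effort": joint torques, N m; "ee_pos": TCP position; "ee_rot": TCP orientation; "force": force on the tool from outside, world axes, zero at the start; "torque": the same for the moment, N m; "gripper_width": finger opening in mm.
Only numpy, scipy, OpenCV 4.12 (cv2) and the standard library are available. Lean on these libraries where they do the work, as an engineer would, in place of code of your own. Each camera call takes 0.05 s, during which the arm holds its last target.

### The job

The round table is the indexing table of a hand printing jig. Turn it clockwise (seen from above), click by click, until the nest that holds the square blank has come to the print station at the pointer, without going past it and with all the blanks lying untouched in their nests. Then take the locking pin from its parking block and push it gently fully home through the table's lug into the lock socket at the pointer, let go, and leave the things round about alone.

Things in the scene. Friction and masses are not known exactly. Their poses are not given: they have to be found in the camera images.
- base: Fixed blue foot of the indexing table (disc 300 mm across, 12 mm high). Origin: on the turning axis at the work surface; z up. Its -x direction points from the axis to the print station, the lock socket and the pointer (diamond-shaped steel block, 44 mm high, 176 mm from the axis).
- hub (a point): On the axis, level with the top of the turning table: aluminium plate 236 mm across, z 36 to 48 mm. 8 octagonal nests (40 mm inside, walls up to z = 55 mm) lie 65 mm from the axis. 8 clicks a turn, 45 degrees each; half-way to a click the table runs on into it by itself and stays. At the start the blanks lie 2, 3 and 4 clicks before the station (base -y side first). It turns with the table.
- post_place (a point): Fixed point: where the middle of a push post stands while the table rests in a click (within 5 mm), 67.5 degrees from the base's -x direction on its -y side. 8 like steel posts, 10 mm diameter, z 48 to 84 mm, 95 mm from the axis, every 45 degrees, half-way between the nests. Pushed sideways, a post takes about 3 to 9 N to click the table on, in either direction.
- lug_place (a point): Fixed point, z = 48 mm, straight above the lock socket: where the top of a lug's 12 mm through hole should be. 8 like lugs in line with the nests (34 mm wide, z 36 to 48 mm, to 156 mm from the axis), hole 135 mm from the axis. The detent is coarse: at rest the hole stands up to 7 mm off along the circle, mostly clockwise; 1 to 3 N sideways on the pin in the hole draws it into line.
- park (a point): Parking block for the pin: centre of its top, z = 48 mm (44 mm square, blue, 12 mm hole 36 mm deep), beside the table on the base's +y side, 185 mm from the axis.
- socket (a point): Centre of the mouth of the lock socket in the base (12 mm hole, 22 mm deep), 34 mm above the work surface, 135 mm from the axis towards the pointer, just below the lug (lug top 14 mm higher). z up.
- station (a point): The print station: centre of a blank lying in the nest that stands at the pointer, 65 mm from the axis, 51 mm above the work surface.
- square_c (a point): Centre of the square brass blank (27 x 27 x 6 mm, 12 g), lying loose in a nest with up to 6 mm play to either side.
- disc_c (a point): Centre of the round brass blank (24 mm across, 6 mm thick), lying loose in a nest.
- triangle_c (a point): Centre of the triangular brass blank (36 mm circle, 6 mm thick), lying loose in a nest.
- square: The square blank itself; origin at the centre of its underside.
- pin: The locking pin (70 g), upright: steel shaft 10 mm diameter and 32 mm long with a 3 mm taper to 7.6 mm at its tip, collar 22 mm across and 4 mm thick above it, then a black grip 18 mm across and 46 mm high. Origin at the tip. Parked, and fully home in the table, its collar lies on the top at z = 48 mm and its tip is 16 mm above the work surface.
- pin_tip (a point): Centre of the pin's lower tip.
- pin_grip (a point): Centre of the pin's black grip, 59 mm above its tip.
- ink_tub_c (a point): Bystander: closed white ink tub (90 mm across, 100 mm high), its centre. Leave alone.
- tape_c (a point): Bystander: flat tape roll (100 mm across, 24 mm high), its centre. Leave alone.
- squeegee_c (a point): Bystander: wooden squeegee standing on its blade (160 mm long, 90 mm high), about its centre. Leave alone.
- ink_knife_grip (a point): Bystander: ink knife lying flat; middle of its handle. Leave alone.

How it is judged (in metres and radians):
On the way, in this order (a step that is already met when the one before it is completed fails the run):
1. the square blank rests in its nest at the print station (horizontal distance between square_c and station below 0.012 m and linear speed of square below 0.02 m/s), for 0.3 s.
2. the locking pin is fully home through the lug in the lock socket (all of step 1 and horizontal distance between pin_tip and socket below 0.003 m and z of pin_tip in the frame of base below 0.019 m and angle between pin_tip's own z axis and vertical below 0.12 rad), for 0.2 s.
At the end, for the whole second after the job is handed in: The square blank lies at rest in its nest within 12 mm of the print station, and the locking pin stands upright (within 0.12 rad) and at rest in the lock socket, its tip within 3 mm of the socket's axis and less than 19 mm above the work surface (fully home: 16 mm) (all of step 2 and linear speed of pin below 0.02 m/s); the robot touches nothing.
It fails at once if the square blank is carried past the print station (more than 18 mm beyond it) (y of square_c in the frame of base above 0.018 m).
It fails at once if the table is turned back anticlockwise ((y of square_c in the frame of base above 0.022 m and x of square_c in the frame of base above 0.03 m) or (y of disc_c in the frame of base above 0.022 m and x of disc_c in the frame of base above 0.03 m) or (y of triangle_c in the frame of base above 0.022 m and x of triangle_c in the frame of base above 0.03 m)).
It fails at once if a blank is lifted or pushed out of its nest (z of any of square_c, disc_c, triangle_c in the frame of base above 0.06 m or horizontal distance between any of square_c, disc_c, triangle_c and base above 0.085 m or horizontal distance between any of square_c, disc_c, triangle_c and base below 0.045 m).
It fails at once if something is forced: more than 30 N between the pin and the table or base, or between the robot and the table or base (contact force between any of the fingers, the arm, pin and base above 30 N).
It fails at once if a bystander is moved more than 20 mm (distance of any of ink_tub_c, tape_c, squeegee_c, ink_knife_grip from where it was at the start of the episode above 0.02 m).
It also fails if it takes over 72 s, if anything falls off the work surface, if the arm or the gripper's body presses on something with over 40 N, if the wrist force passes 120 N, or if a joint passes its speed limit or range.

## Working session

There is one attempt and no reset: what is moved stays moved. The work goes in short steps, Python scripts to look and compute and a shell command to move; the robot and the scene stay as the last step left them, time stands still between calls to the robot, and variables do not carry over. Pictures are saved under pics/ and viewed, and the job is handed in when it is done.

```bash
ls; mkdir -p pics; python3 - <<'E'
from workcell import status, vision
import cv2
s=status.state(); print({k:(v if not hasattr(v,'round') else v) for k,v in s.items()})
for c in ['side','top']:
    f=vision.grab_frame(c); cv2.imwrite(f'pics/{c}0.png',f['color'])
    print(c,f['fov_y'],f['cx'],f['cy'],f['k1'],f['pose'])
    for n in ['base','hub','park','pin','pin_grip','square','square_c','disc_c','triangle_c','socket','post_place','lug_place','ink_tub_c','tape_c','squeegee_c','ink_knife_grip','station']:
        try: print(n,[(d['location'],d['p']) for d in vision.find_in(c,n)[:2]])
        except Exception as e: print(n,e)
E
```

```text
pics
{'time_s': 0.0, 'qpos': array([ 6.50305384e+01,  1.83518103e+01,  8.97073299e+01, -1.05902388e-03,
        7.20444178e+01, -1.14805076e+00]), 'qvel': array([-0.0485117 , -0.10315835,  0.09586171,  0.01716792,  0.00862439,
        0.10283012]), 'effort': array([-1.54216508e-03, -4.12447500e+01, -2.31972742e+01,  7.28238327e-02,
        4.58214688e-02, -1.37609377e-04]), 'ee_pos': array([232.18343737, 525.84908821, 403.91202547]), 'ee_rot': array([-1.79896443e+02, -1.06822835e-03,  1.56178916e+02]), 'force': array([-0.19056889, -0.33624908, -0.31353166]), 'torque': array([-0.02027379,  0.06230235, -0.01821196]), 'gripper_width': 91.41989193454715}
side 42.50660486459324 276.3673989123552 213.20510444013496 -0.052707152554041126 [[ 9.92021352e-01 -8.75847484e-02  9.06782698e-02  3.27462362e+02]
 [-1.25039780e-01 -7.75320013e-01  6.19066984e-01 -9.14121466e+02]
 [ 1.60838514e-02 -6.25466057e-01 -7.80085586e-01  1.23830369e+03]
 [ 0.00000000e+00  0.00000000e+00  0.00000000e+00  1.00000000e+00]]
base [([562.3, -52.9, 47.4], 0.73)]
hub [([577.7, -37.4, 45.6], 0.98), ([572.1, -435.8, 99
[... 1134 characters left out ...]
7, 44.9], 0.75), ([569.7, -20.5, 48.4], 0.23)]
park [([571.0, -21.0, 50.0], 0.58), ([573.9, -19.4, 46.8], 0.45)]
pin []
pin_grip [([476.9, 122.2, 92.8], 0.43)]
square [([608.2, -88.7, 51.6], 0.6)]
square_c [([608.2, -88.7, 51.6], 0.6)]
disc_c [([642.2, -51.1, 54.5], 0.53)]
triangle_c [([643.3, 1.1, 54.2], 0.38)]
socket [([406.5, 371.0, 6.0], 0.65), ([569.4, -21.0, 48.0], 0.61)]
post_place [([567.8, -17.6, 43.0], 0.95)]
lug_place [([568.8, -21.4, 41.1], 0.86)]
ink_tub_c [([573.5, -409.5, 102.1], 0.96)]
tape_c [([348.6, -398.4, 25.8], 0.68)]
squeegee_c [([652.4, 418.6, 80.3], 0.87)]
ink_knife_grip [([403.8, 375.9, 1.9], 0.9)]
station [([566.9, -24.7, 50.3], 0.91), ([472.9, 127.2, 92.0], 0.69)]
```

View pics/side0.png

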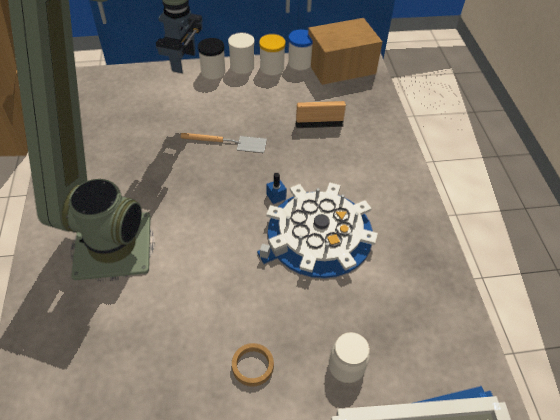

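View pics/top0.png

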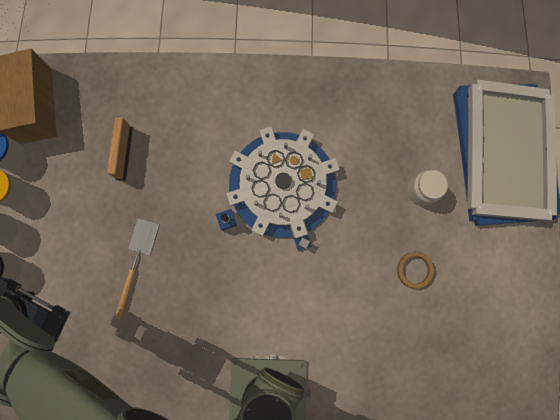

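The arm shows at the left, the table in the middle. In the top view the hub is at about (284,181), the pointer at (304,243) and the park block with the pin at (226,218). I'll zoom in and measure precisely.

```bash
cat > h.py <<'E'
import numpy as np, cv2
from workcell import status, vision
def K(f):
    fl=f['color'].shape[0]/2/np.tan(np.radians(f['fov_y']/2)); return fl
def proj(f,P):
    P=np.atleast_2d(np.asarray(P,float)); T=np.linalg.inv(f['pose']); c=P@T[:3,:3].T+T[:3,3]
    s=c[:,:2]/c[:,2:]; r2=(s**2).sum(1,keepdims=True); s=s*(1+f['k1']*r2)
    return s*K(f)+[f['cx'],f['cy']]
def ray(f,uv):
    uv=np.atleast_2d(np.asarray(uv,float)); d=(uv-[f['cx'],f['cy']])/K(f); s=d.copy()
    for _ in range(20): s=d/(1+f['k1']*(s**2).sum(1,keepdims=True))
    v=np.c_[s,np.ones(len(s))]@f['pose'][:3,:3].T
    return f['pose'][:3,3],v
def onz(f,uv,z):
    o,v=ray(f,uv); t=(z-o[2])/v[:,2]; return o+v*t[:,None]
def crop(f,u0,u1,v0,v1,k,name):
    im=f['color'][v0:v1,u0:u1]; cv2.imwrite(name,cv2.resize(im,None,fx=k,fy=k,interpolation=cv2.INTER_CUBIC))
E
python3 - <<'E'
from h import *
for c,b in [('top',(210,350,120,255)),('side',(255,385,165,280))]:
    f=vision.grab_frame(c); crop(f,*b,5,f'pics/{c}1.png')
    np.save(f'{c}.npy',f,allow_pickle=True)
E
```

```text
(no output)
```

View pics/top1.png

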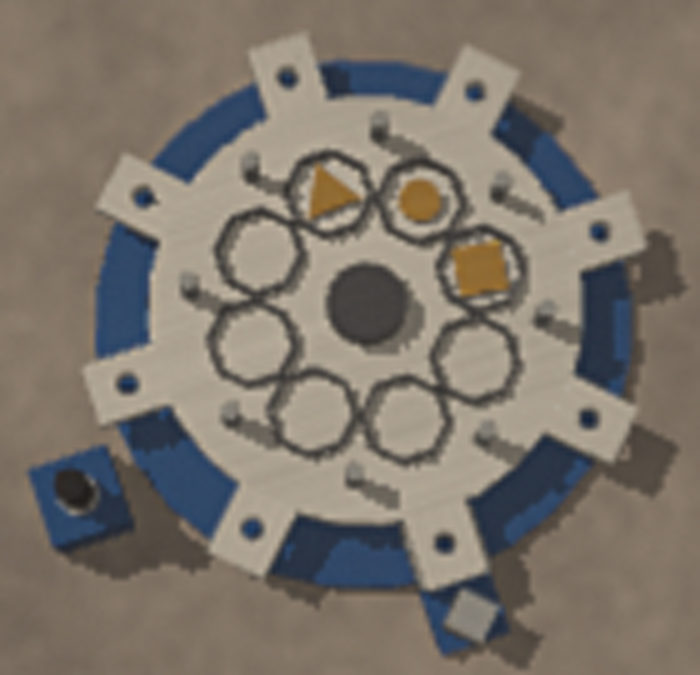

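View pics/side1.png

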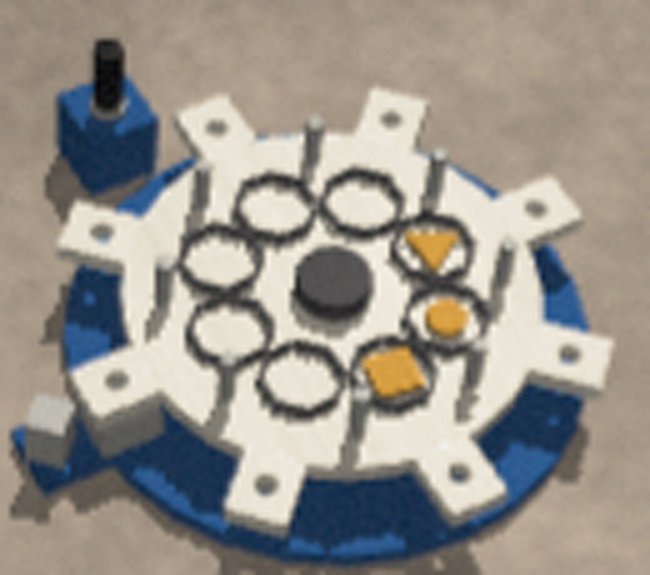

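The crops show the nests, posts, lugs and blanks clearly: square at crop (480,268), pointer at (472,615), nearest lug hole at (445,543). Next I'll fit the centre, the table angle and the base direction from both cameras.

```bash
cat > fit0.py <<'E'
from h import *
from scipy.optimize import least_squares
F={c:np.load(f'{c}.npy',allow_pickle=True).item() for c in('top','side')}
off={'top':(210,120),'side':(255,165)}
H={'top':[(288,77),(475,91),(600,231),(588,418),(445,543),(252,528),(127,383),(142,196)],
 'side':[(391,119),(537,208),(570,354),(459,472),(265,485),(116,380),(101,232),(216,127)]}
# pin the order: top starts at far hole, going clockwise
pt={'top':(472,615),'side':(49,410)}
def px(c,p): return (np.array(p)+.5)/5-.5+off[c]
for c in H:
    f=F[c]; P=onz(f,px(c,H[c]),48)[:,:2]
    A=np.c_[2*P,np.ones(8)]; s=np.linalg.lstsq(A,(P**2).sum(1),rcond=None)[0]; ctr=P.mean(0)
    R=np.hypot(*(P-ctr).T); a=np.degrees(np.arctan2(*(P-ctr).T[::-1]))
    print(c,'ctr mean',ctr.round(1),'circ',s[:2].round(1),'R',R.round(1)); print(a.round(1), (np.mod(a+22.5,45)-22.5).round(1))
    q=onz(f,px(c,[pt[c]]),44)[0,:2]; print('pointer',q.round(1),np.hypot(*(q-ctr)),np.degrees(np.arctan2(*(q-ctr)[::-1])))
q=onz(F['top'],px('top',[(81,500)]),48)[0]; print('park top',q)
q=onz(F['top'],px('top',[(72,488)]),98)[0]; print('pin top',q)
q=onz(F['side'],px('side',[(108,50)]),98)[0]; print('pin top side',q)
for c,P in [('top',[(379,128),(500,187),(544,314),(486,432),(353,474),(231,409),(190,286),(250,166)]),('side',[(437,157),(508,245),(480,340),(362,390),(228,360),(163,265),(202,172),(314,124)])]:
    print(c,'posts',onz(F[c],px(c,P),84)[:,:2].round(1).tolist())
E
python3 fit0.py
```

```text
top ctr mean [582.9 -25.3] circ [582.9 -25.1] R [134.5 134.8 134.8 134.4 135.1 134.6 134.7 135.4]
[  19.7  -25.1  -70.2 -115.2 -160.1  154.9  109.8   64.9] [19.7 19.9 19.8 19.8 19.9 19.9 19.8 19.9]
pointer [418.1 -86.8] 175.8893564732124 -159.51345426167399
side ctr mean [585.2 -18.1] circ [585.3 -18. ] R [135.5 136.2 135.7 135.1 136.2 135.7 135.4 136. ]
[  65.    20.   -25.1  -70.1 -115.2 -160.   155.1  109.8] [20.  20.  19.9 19.9 19.8 20.  20.1 19.8]
pointer [419.7 -77.4] 175.83007693842868 -160.27534058161882
park top [473.35252945 123.61556243  48.        ]
pin top [473.87565356 123.82648453  98.        ]
pin top side [477.31196055 131.90111436  98.        ]
top posts [[672.5, -29.5], [642.4, -94.4], [574.7, -118.7], [511.2, -89.4], [487.1, -20.6], [519.4, 43.9], [584.0, 67.6], [649.7, 38.2]]
side posts [[653.5, 42.9], [679.7, -24.1], [650.6, -86.3], [581.7, -111.4], [514.5, -84.1], [489.0, -16.6], [519.9, 46.7], [588.6, 75.0]]
```

The two cameras disagree by about 7 mm in y, more than the stated calibration. I'll check each against depth and the known heights.

```bash
python3 - <<'E'
from h import *
for c in('top','side'):
    f=np.load(f'{c}.npy',allow_pickle=True).item(); D=f['depth']
    v,u=np.mgrid[0:420,0:560]; o,r=ray(f,np.c_[u.ravel(),v.ravel()])
    zc=D.ravel(); P=o+r*zc[:,None]/1.0  # r has unit camera-z
    P=P.reshape(420,560,3)
    m=(D>0)&(abs(P[...,2])<25)&(P[...,0]>250)&(P[...,0]<800)&(abs(P[...,1])<350)
    Q=P[m]; A=np.c_[Q[:,0]-560,Q[:,1],np.ones(len(Q))]
    s=np.linalg.lstsq(A,Q[:,2],rcond=None)[0]
    k=abs(A@s-Q[:,2])<6; s=np.linalg.lstsq(A[k],Q[k,2],rcond=None)[0]
    print(c,'floor slope(deg)',np.degrees(s[:2]),'z',s[2],k.sum(), 'std',(A[k]@s-Q[k,2]).std())
    u0=(284,181) if c=='top' else (321,222)
    t=P[u0[1]-28:u0[1]+28,u0[0]-28:u0[0]+28,2]; print('table z median',np.median(t), 'hist',np.histogram(t,bins=np.arange(30,90,4)))
E
```

```text
top floor slope(deg) [-0.01994754 -0.0115686 ] z -1.5881921356261175 36777 std 2.527889094305677
table z median 47.61289223741073 hist (array([   0,    0,  125,  904, 1168,  498,  178,   93,  114,   10,    5,
          3,   20,   11]), array([30, 34, 38, 42, 46, 50, 54, 58, 62, 66, 70, 74, 78, 82, 86]))
side floor slope(deg) [0.07420631 0.06855402] z 2.687558320607812 29119 std 2.504522138393849
table z median 52.06098227373218 hist (array([   0,    0,    1,   82,  829, 1086,  553,  243,  105,   89,   26,
          9,   11,   28]), array([30, 34, 38, 42, 46, 50, 54, 58, 62, 66, 70, 74, 78, 82, 86]))
```

The rough fit puts the axis near (584,-23) and the station direction at -160°. The plan is to push a post with closed fingers, then calibrate the cameras against the gripper seen near the table.

```bash
cat >> h.py <<'E'
from scipy.spatial.transform import Rotation as Ro
def delta(x,y,z,yaw=None):
    s=status.state(); R=Ro.from_euler('xyz',s['ee_rot'],degrees=True)
    d=R.inv().apply(np.array([x,y,z])-s['ee_pos'])
    rv=np.zeros(3) if yaw is None else (R.inv()*Ro.from_euler('xyz',[180,0,yaw],degrees=True)).as_rotvec()
    print('pos',s['ee_pos'].round(1),'rot',s['ee_rot'].round(2),'f',s['force'].round(1),'t',s['time_s'],'w',s['gripper_width'])
    print('tool shift mm',d.round(2),'rotvec',rv.round(4))
E
python3 -c "
from h import *
delta(614.7,-127.2,404,165)"
```

```text
pos [232.2 526.  404.8] rot [180.     0.   156.18] f [ 0.1  0.2 -0.4] t 1.9 w 91.56260766645504
tool shift mm [-613.71 -443.09    0.74] rotvec [ 0.     0.    -0.154]
```

```bash
python3 -m jog '[[0,-0.05,-0.0361,0,0,0,0],[0,-0.05,-0.0361,0,0,0,0],[0,-0.05,-0.0361,0,0,0,0],[0,-0.05,-0.0361,0,0,0,0],[0,-0.05,-0.0361,0,0,0,0],[0,-0.05,-0.0361,0,0,0,0],[0,-0.05,-0.0361,0,0,0,0],[0,-0.05,-0.0361,0,0,0,0],[0,-0.05,-0.0361,0,0,0,0],[0,-0.05,-0.0361,0,0,0,0],[0,-0.05,-0.0361,0,0,0,0],[0,-0.01,-0.0061,0,0,0,-0.154]]' 20; python3 -c "
from h import *
delta(614.7,-127.2,404,165)"
```

```text
time_s: 3.4
ee_pos: [583.1, -72.4, 404.2]
ee_rot: [-180.0, 0.0, 165.0]
force: [-0.6, -0.1, -0.1]
gripper_width: 0.6
pos [583.1 -72.4 404.2] rot [-1.7997e+02  4.0000e-02  1.6501e+02] f [-0.6 -0.1 -0.1] t 3.4 w 0.6444854732202556
tool shift mm [-44.68 -44.73   0.3 ] rotvec [-0.0006  0.0007  0.0002]
```

```bash
python3 -m jog '[[0,-0.0223,-0.0223,0,0,0,0],[0,-0.0223,-0.0223,0.02,0,0,0],[0,0,0,0.04,0,0,0],[0,0,0,0.044,0,0,0],[0,0,0,0,0,0,0],[0,0,0,0,0,0,0]]'; python3 - <<'E'
from h import *
delta(614.7,-127.2,300,165)
for c,b in [('top',(210,370,120,255)),('side',(255,405,145,280))]:
    f=vision.grab_frame(c); crop(f,*b,5,f'pics/{c}2.png'); np.save(f'{c}2.npy',f,allow_pickle=True)
    s=status.state(); R=Ro.from_euler('xyz',s['ee_rot'],degrees=True).as_matrix()
    for x in (-16,0,16):
        print(c,x,[(proj(f,s['ee_pos']+R@[x,y,191])[0]-[b[0],b[2]]+.5)*5 for y in(-13.5,0,13.5)])
E
```

```text
time_s: 4.15
ee_pos: [613.9, -123.7, 302.4]
ee_rot: [180.0, 0.2, 165.0]
force: [0.3, -1.2, -0.0]
gripper_width: 0.3
pos [ 613.9 -123.7  302.4] rot [1.7999e+02 1.5000e-01 1.6501e+02] f [ 0.3 -1.2 -0. ] t 4.15 w 0.2968908471201286
tool shift mm [-1.7  -3.14  2.37] rotvec [0.0002 0.0026 0.0001]
top -16 [array([594.28055774, 206.99725136]), array([569.28439819, 199.5807578 ]), array([544.28176391, 192.17485547])]
top 0 [array([585.96218295, 235.92487533]), array([560.91736686, 228.4933136 ]), array([535.86636569, 221.07135236])]
top 16 [array([577.5993992 , 264.97617472]), array([552.5069468 , 257.52982418]), array([527.40859983, 250.09207414])]
side -16 [array([464.10703168, 496.89879872]), array([465.53214   , 475.80358296]), array([466.93800731, 454.95872328])]
side 0 [array([432.99381411, 493.2658937 ]), array([434.60388798, 472.20736721]), array([436.19273333, 451.39862577])]
side 16 [array([401.92093502, 489.63609805]), array([403.71549785, 468.61450298]), array([405.486852  , 447.84211238])]
```

View pics/side2.png

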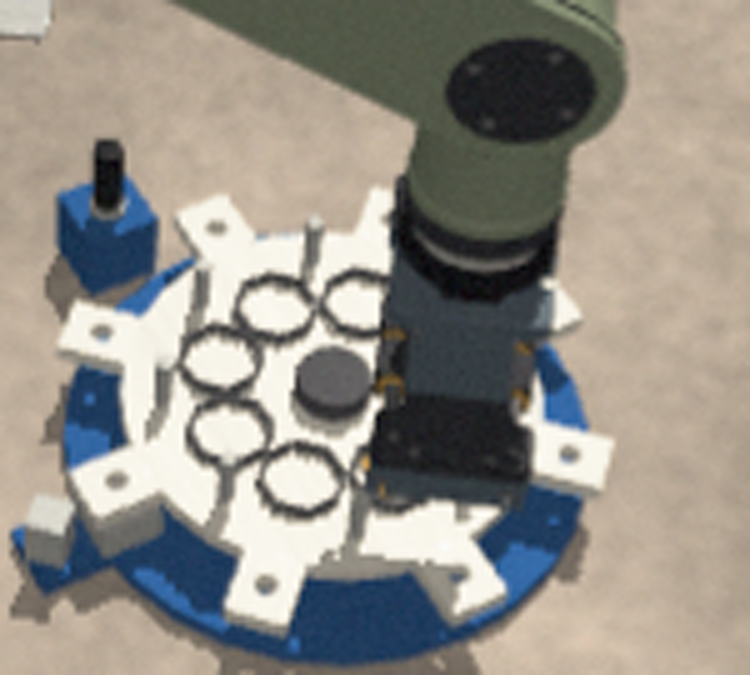

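View pics/top2.png

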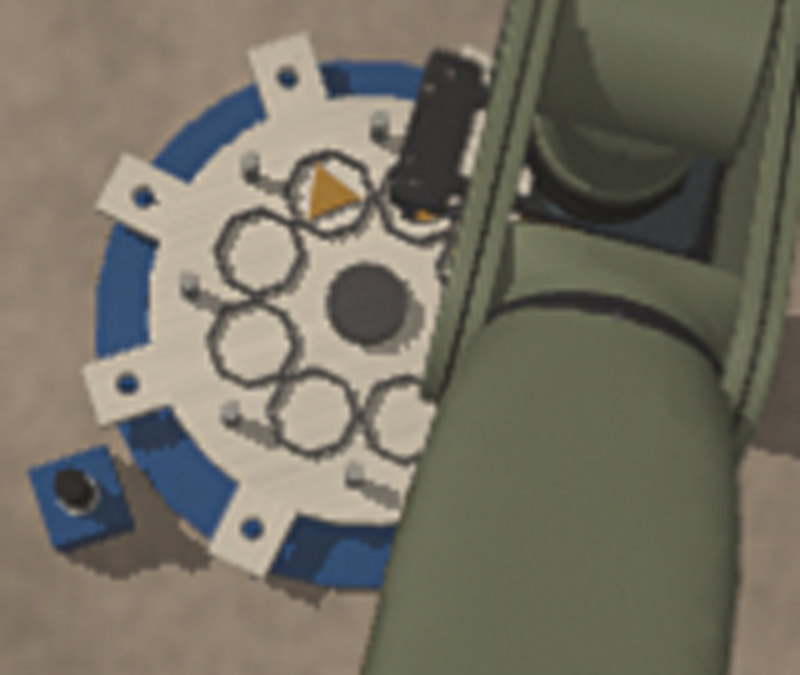

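```bash
python3 - <<'E'
from h import *
s=status.state(); R=Ro.from_euler('xyz',s['ee_rot'],degrees=True).as_matrix()
for c,b in [('top',(210,370,120,255)),('side',(255,405,145,280))]:
    f=np.load(f'{c}2.npy',allow_pickle=True).item()
    im=cv2.imread(f'pics/{c}2.png')
    P=[(x,y,z) for x in(-38,38) for y in(-89,89) for z in(40,112)]
    q=[(proj(f,s['ee_pos']+R@p)[0]-[b[0],b[2]]+.5)*5-.5 for p in np.array(P,float)]
    for p,u in zip(P,q): print(c,p,u.round(0)); cv2.circle(im,tuple(int(t) for t in u),4,(0,0,255) if p[2]>100 else (0,255,0),1)
    cv2.imwrite(f'pics/{c}2b.png',im)
E
```

```text
top (-38, -89, 40) [803. 134.]
top (-38, -89, 112) [773. 172.]
top (-38, 89, 40) [431.  24.]
top (-38, 89, 112) [423.  68.]
top (38, -89, 40) [760. 290.]
top (38, -89, 112) [733. 319.]
top (38, 89, 40) [384. 178.]
top (38, 89, 112) [379. 214.]
side (-38, -89, 40) [541. 443.]
side (-38, -89, 112) [521. 534.]
side (-38, 89, 40) [554. 156.]
side (-38, 89, 112) [535. 251.]
side (38, -89, 40) [374. 423.]
side (38, -89, 112) [360. 515.]
side (38, 89, 40) [400. 139.]
side (38, 89, 112) [387. 235.]
```

View pics/side2b.png

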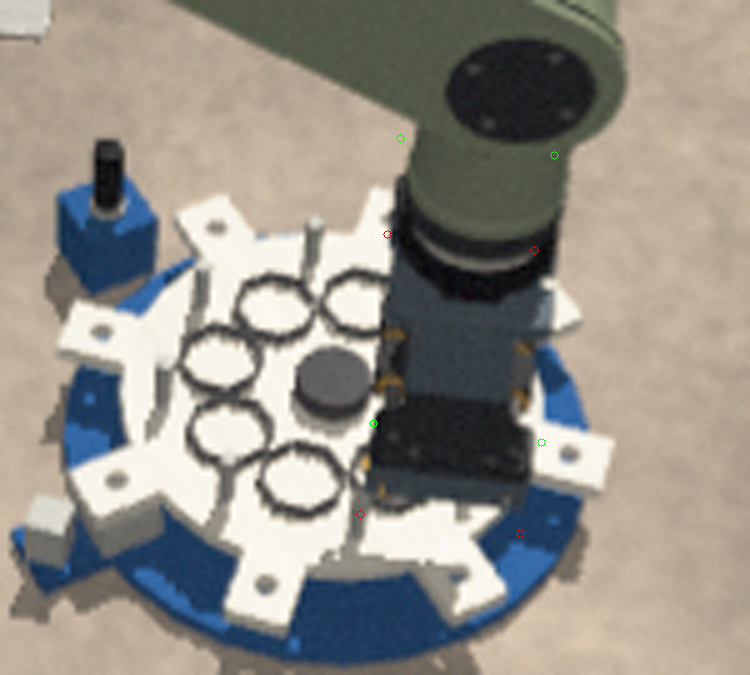

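View pics/top2b.png

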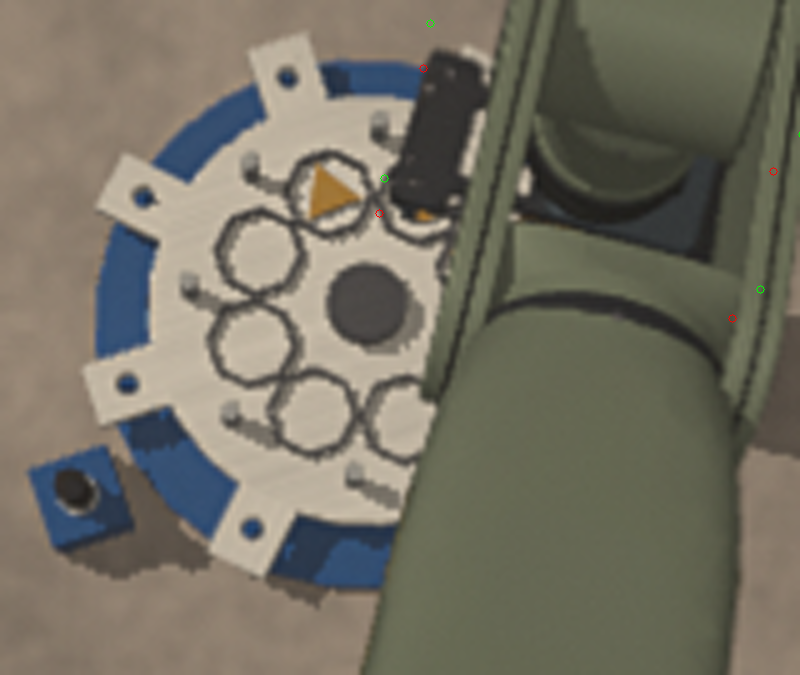

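The side view shows the gripper body hiding the fingertips (body around crop (370-530, 400-505)), which is not a precise check. The errors look like only a few mm against 15 mm of clearance between posts, so I'll lower and watch the force.

```bash
python3 -m jog '[[0,-0.0017,-0.003,0.015,0,0,0],[0,0,0,0.015,0,0,0],[0,0,0,0.01,0,0,0],[0,0,0,0.007,0,0,0],[0,0,0,0,0,0,0]]'; python3 -c "
from h import *
delta(614.7,-127.2,255,165)"
```

```text
time_s: 4.88
ee_pos: [614.0, -126.9, 252.9]
ee_rot: [180.0, -0.1, 165.0]
force: [-1.6, 0.6, 0.7]
gripper_width: 0.3
pos [ 614.  -126.9  252.9] rot [ 1.80e+02 -8.00e-02  1.65e+02] f [-1.6  0.6  0.7] t 4.875 w 0.31186739967304083
tool shift mm [-0.77 -0.08 -2.08] rotvec [ 0.0001 -0.0014  0.    ]
```

```bash
for i in 1; do python3 -m jog '[[0,0.004,0,-0.001,0,0,0],[0,0.004,0,0,0,0,0],[0,0.004,0,0,0,0,0],[0,0.004,0,0,0,0,0]]'; done;  python3 -m jog '[[0,0.004,0,0,0,0,0],[0,0.004,0,0,0,0,0]]'; python3 -m jog '[[0,0.004,0,0,0,0,0],[0,0.004,0,0,0,0,0]]'
```

```text
time_s: 5.38
ee_pos: [598.7, -122.9, 255.1]
ee_rot: [-180.0, 0.1, 165.0]
force: [0.9, -1.9, 0.1]
gripper_width: 0.2
time_s: 5.62
ee_pos: [591.5, -121.8, 255.2]
ee_rot: [-179.9, 0.2, 165.1]
force: [3.5, -6.0, -2.6]
gripper_width: 0.4
time_s: 5.88
ee_pos: [584.3, -120.5, 255.3]
ee_rot: [-179.8, 0.4, 165.1]
force: [5.0, -9.5, -2.9]
gripper_width: 0.3
```

```bash
python3 - <<'E'
from h import *
s=status.state(); print(s['force'],s['torque'],s['ee_pos'])
for c,b in [('side',(275,385,165,280))]:
    f=vision.grab_frame(c); crop(f,*b,5,f'pics/{c}3.png')
E
```

```text
[ 5.02805433 -9.49079229 -2.94805783] [-1.71941322 -0.94816539  0.1048383 ] [ 584.306164   -120.45718825  255.30388356]
```

View pics/side3.png

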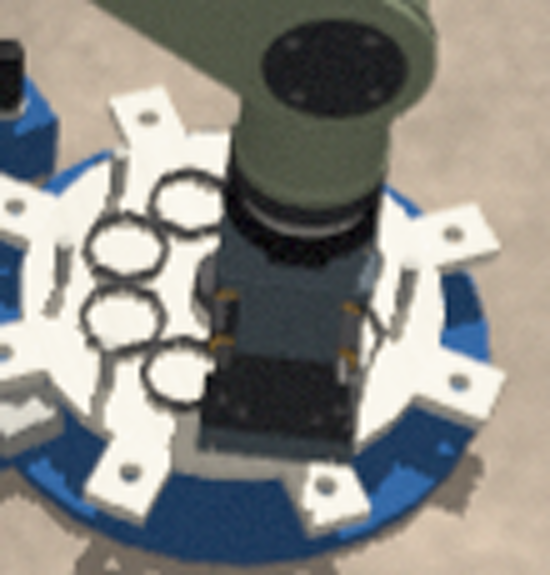

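The table has started to turn (lug holes now at crop (325,485) and (130,470)). The sideways part of the force is pad friction against the post, so I'll relax it slightly and go on.

```bash
python3 -m jog '[[0,0.004,-0.001,0,0,0,0],[0,0.004,-0.0005,0,0,0,0]]'; python3 -m jog '[[0,0.004,0,0,0,0,0],[0,0.004,0,0,0,0,0]]';python3 -m jog '[[0,0.004,0,0,0,0,0],[0,0.004,0,0,0,0,0]]'
```

```text
time_s: 6.18
ee_pos: [576.6, -119.4, 255.3]
ee_rot: [-179.9, 0.4, 165.0]
force: [5.9, -6.1, -3.0]
gripper_width: 0.7
time_s: 6.42
ee_pos: [568.6, -117.1, 255.3]
ee_rot: [-179.9, 0.4, 165.0]
force: [4.3, -6.3, -1.8]
gripper_width: 0.6
time_s: 6.68
ee_pos: [559.9, -114.0, 255.1]
ee_rot: [180.0, 0.1, 165.0]
force: [2.4, 0.2, 0.6]
gripper_width: 0.2
```

```bash
python3 -m jog '[[0,0.004,0,0,0,0,0],[0,0.004,0,0,0,0,0],[0,0,0,0,0,0,0]]'; python3 - <<'E'
from h import *
for c,b in [('side',(255,385,165,280))]:
    f=vision.grab_frame(c); crop(f,*b,5,f'pics/{c}4.png')
E
```

```text
time_s: 7.05
ee_pos: [551.1, -111.6, 254.4]
ee_rot: [-180.0, -0.1, 165.0]
force: [-0.2, 0.1, -0.2]
gripper_width: 0.2
```

View pics/side4.png

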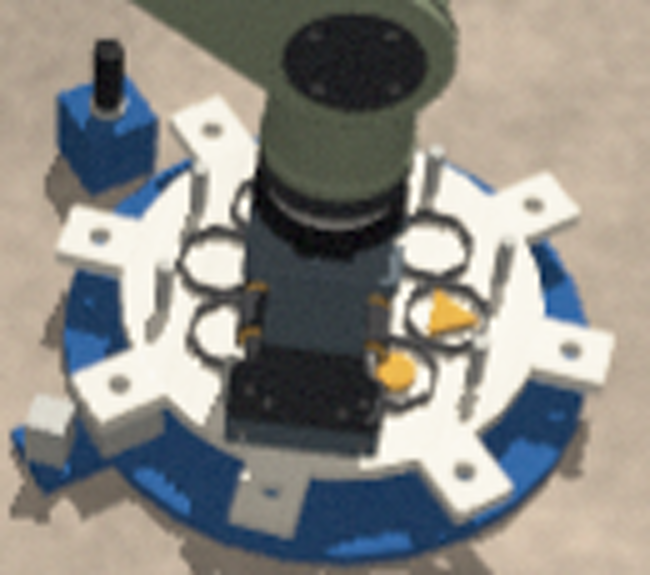

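The first click is done: the disc is now at (400,372), where the square was, and the square is hidden under the gripper at the next nest. I'll lift, go back and repeat.

```bash
python3 -m jog '[[0,0,0,-0.02,0,0,0],[0,0,0,-0.02,0,0,0],[0,-0.02,0,0,0,0,0],[0,-0.025,0,0,0,0,0],[0,-0.02,0,0,0,0,0],[0,0,0,0,0,0,0]]'; python3 -c "
from h import *
delta(614.7,-126,255,165)"
```

```text
time_s: 7.85
ee_pos: [615.4, -128.9, 294.2]
ee_rot: [180.0, -0.0, 165.0]
force: [0.5, 0.9, 0.5]
gripper_width: 0.7
pos [ 615.4 -128.9  294.2] rot [ 1.80e+02 -1.00e-02  1.65e+02] f [0.5 0.9 0.5] t 7.85 w 0.6779635478269698
tool shift mm [ 1.39  2.65 39.24] rotvec [ 0.     -0.0002 -0.    ]
```

```bash
python3 -m jog '[[0,0.001,0.003,0.015,0,0,0],[0,0,0,0.015,0,0,0],[0,0,0,0.01,0,0,0],[0,0,0,0,0,0,0]]'; python3 -m jog '[[0,0.004,0,0,0,0,0],[0,0.004,-0.0005,0,0,0,0],[0,0.004,-0.0005,0,0,0,0],[0,0.004,-0.0005,0,0,0,0],[0,0.004,-0.0005,0,0,0,0]]'; python3 -m jog '[[0,0.004,-0.0005,0,0,0,0],[0,0.004,-0.0003,0,0,0,0]]'; python3 -m jog '[[0,0.004,-0.0003,0,0,0,0],[0,0.004,0,0,0,0,0]]'
```

```text
time_s: 8.35
ee_pos: [613.9, -125.4, 253.4]
ee_rot: [-180.0, -0.2, 165.0]
force: [-0.4, 0.2, 0.9]
gripper_width: 0.3
time_s: 8.98
ee_pos: [594.9, -122.4, 255.1]
ee_rot: [180.0, 0.2, 165.0]
force: [2.5, -0.8, -1.2]
gripper_width: 0.6
time_s: 9.22
ee_pos: [587.4, -121.4, 255.2]
ee_rot: [-180.0, 0.2, 165.0]
force: [5.5, -2.4, -2.0]
gripper_width: 0.5
time_s: 9.48
ee_pos: [580.1, -119.9, 255.3]
ee_rot: [-180.0, 0.3, 165.0]
force: [5.9, -4.1, -3.1]
gripper_width: 0.2
```

```bash
python3 -m jog '[[0,0.004,0,0,0,0,0],[0,0.004,0.0003,0,0,0,0]]'; python3 -m jog '[[0,0.004,0.0005,0,0,0,0]]'
```

```text
time_s: 9.72
ee_pos: [572.4, -117.8, 255.2]
ee_rot: [-179.9, 0.3, 165.1]
force: [5.6, -5.8, -2.4]
gripper_width: 0.6
time_s: 9.85
ee_pos: [568.3, -116.4, 255.2]
ee_rot: [-179.9, 0.3, 165.1]
force: [3.9, -4.4, -0.9]
gripper_width: 0.8
```

```bash
python3 -m jog '[[0,0.003,0,0,0,0,0],[0,0.003,0,0,0,0,0]]'; python3 -m jog '[[0,0.003,0,0,0,0,0],[0,0.003,0,0,0,0,0],[0,0.002,0,0,0,0,0],[0,0,0,0,0,0,0]]';  python3 - <<'E'
from h import *
for c,b in [('side',(255,385,165,280))]:
    f=vision.grab_frame(c); crop(f,*b,5,f'pics/{c}5.png')
E
```

```text
time_s: 10.1
ee_pos: [561.6, -114.1, 255.1]
ee_rot: [-180.0, 0.0, 165.0]
force: [0.9, -1.2, 1.8]
gripper_width: 0.6
time_s: 10.6
ee_pos: [553.6, -111.5, 254.6]
ee_rot: [180.0, -0.1, 165.0]
force: [-0.6, 0.7, 0.1]
gripper_width: 0.6
```

View pics/side5.png

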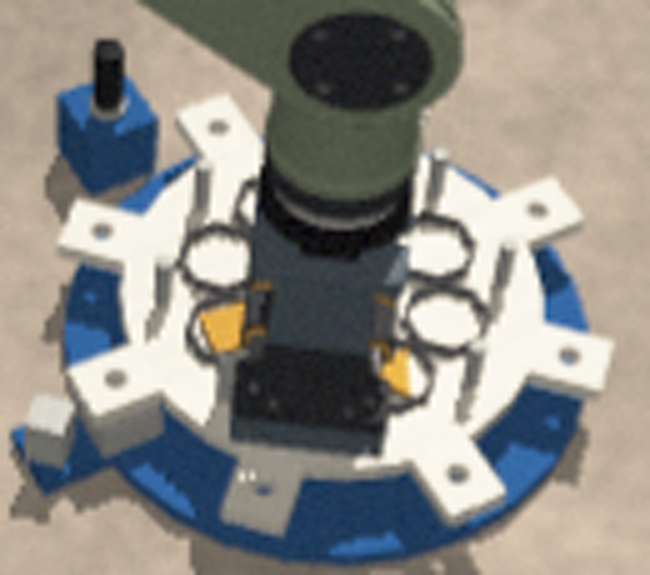

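The square now lies in the station nest at crop (225,325), with the disc one click behind it at (400,370). Now for the pin: lift, move above the park block, turn to yaw 110 with the jaws along the station radius, and open to about 50 mm.

```bash
python3 -m jog '[[0,0,0,-0.03,0,0,0],[0,0,0,-0.03,0,0,0],[0,0,0,0,0,0,0]]'; python3 -c "
from h import *
delta(475.5,126,316,110)"
```

```text
time_s: 11.02
ee_pos: [554.7, -111.8, 316.9]
ee_rot: [180.0, 0.3, 165.0]
force: [0.5, -0.5, -0.1]
gripper_width: 0.4
pos [ 554.7 -111.8  316.9] rot [179.98   0.3  165.  ] f [ 0.5 -0.5 -0.1] t 11.025 w 0.42069214247223446
tool shift mm [138.06 209.24   0.26] rotvec [0.0029 0.0047 0.9599]
```

```bash
python3 -m jog '[[0.055,0.0276,0.0418,0,0,0,0],[0.055,0.0276,0.0418,0,0,0,0],[0.055,0.0276,0.0418,0,0,0,0],[0.055,0.0276,0.0418,0,0,0,0],[0.055,0.0276,0.0418,0,0,0,0],[0.055,0,0,0,0,0,0.16],[0.055,0,0,0,0,0,0.16],[0.055,0,0,0,0,0,0.16],[0.055,0,0,0,0,0,0.16],[0.055,0,0,0,0,0,0.16],[0.055,0,0,0,0,0,0.16],[0.055,0,0,0,0,0,0]]' 40; python3 - <<'E'
from h import *
delta(475.5,126,252,110)
s=status.state(); R=Ro.from_euler('xyz',s['ee_rot'],degrees=True).as_matrix()
for c,b in [('top',(210,350,120,255)),('side',(235,385,145,280))]:
    f=vision.grab_frame(c); crop(f,*b,5,f'pics/{c}6.png'); np.save(f'{c}6.npy',f,allow_pickle=True)
    print(c,[((proj(f,s['ee_pos']+R@np.array([0,y,191.]))[0]-[b[0],b[2]]+.5)*5-.5).round(0) for y in(-41,-27.5,27.5,41)])
E
```

```text
time_s: 12.52
ee_pos: [474.5, 125.8, 313.6]
ee_rot: [-179.9, -0.0, 110.1]
force: [0.5, 0.1, -0.8]
gripper_width: 55.0
pos [474.5 125.8 313.6] rot [-1.7988e+02 -2.0000e-02  1.1010e+02] f [ 0.5  0.1 -0.8] t 12.525 w 55.002863876270034
tool shift mm [-0.19  1.17 61.63] rotvec [-0.0021 -0.0003  0.0018]
top [array([ 89., 559.]), array([ 80., 533.]), array([ 47., 431.]), array([ 39., 405.])]
side [array([139., 152.]), array([161., 145.]), array([247., 113.]), array([268., 106.])]
```

View pics/side6.png

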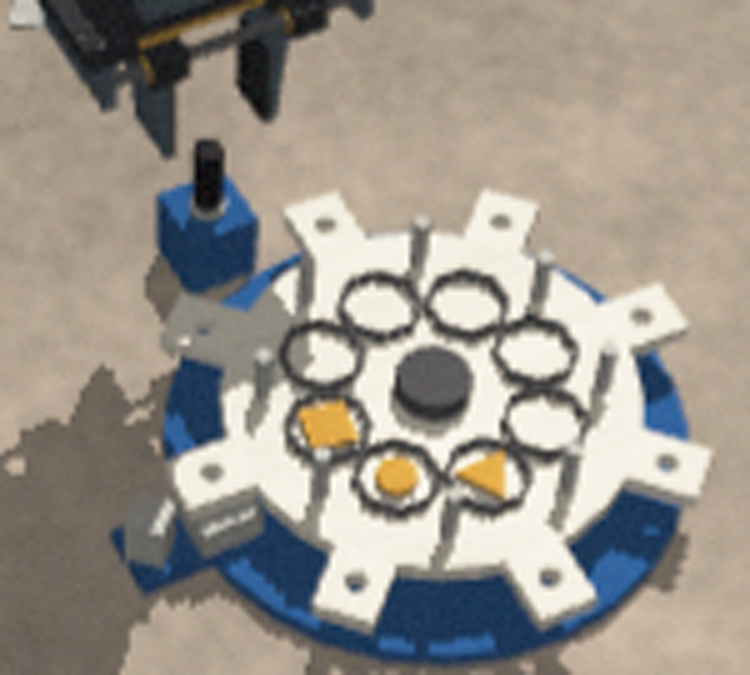

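View pics/top6.png

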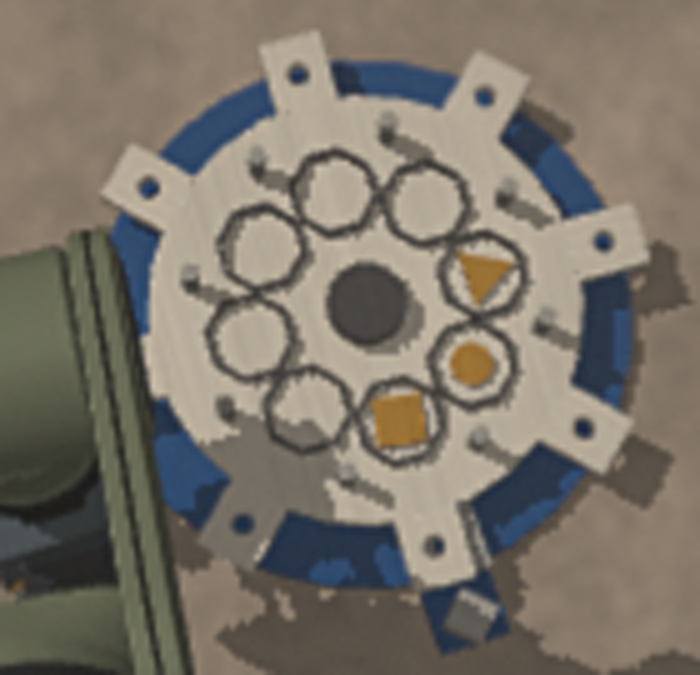

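The side view now shows both fingertips above the pin (crop (165,157) and (268,123)), and the top view shows the square at the station with the lug hole at (434,545). I'll overlay the finger model to get the camera-to-robot offset.

```bash
python3 - <<'E'
from h import *
f=np.load('side6.npy',allow_pickle=True).item(); b=(235,300,145,195); k=12
s=status.state(); R=Ro.from_euler('xyz',s['ee_rot'],degrees=True).as_matrix()
im=cv2.resize(f['color'][b[2]:b[3],b[0]:b[1]],None,fx=k,fy=k,interpolation=cv2.INTER_CUBIC)
im=cv2.convertScaleAbs(im,alpha=1.5,beta=20)
def q(p): return tuple(int(t) for t in ((proj(f,p)[0]-[b[0],b[2]]+.5)*k-.5))
for y0,y1 in((-41,-27.5),(27.5,41)):
    P=[q(s['ee_pos']+R@np.array([x,y,191.])) for x,y in((-16,y0),(-16,y1),(16,y1),(16,y0))]
    cv2.polylines(im,[np.array(P)],True,(0,0,255),1)
    for x,y in((-16,y0),(-16,y1)): cv2.line(im,q(s['ee_pos']+R@np.array([x,y,191.])),q(s['ee_pos']+R@np.array([x,y,160.])),(0,255,0),1)
cv2.imwrite('pics/side6b.png',im)
E
```

```text
(no output)
```

View pics/side6b.png

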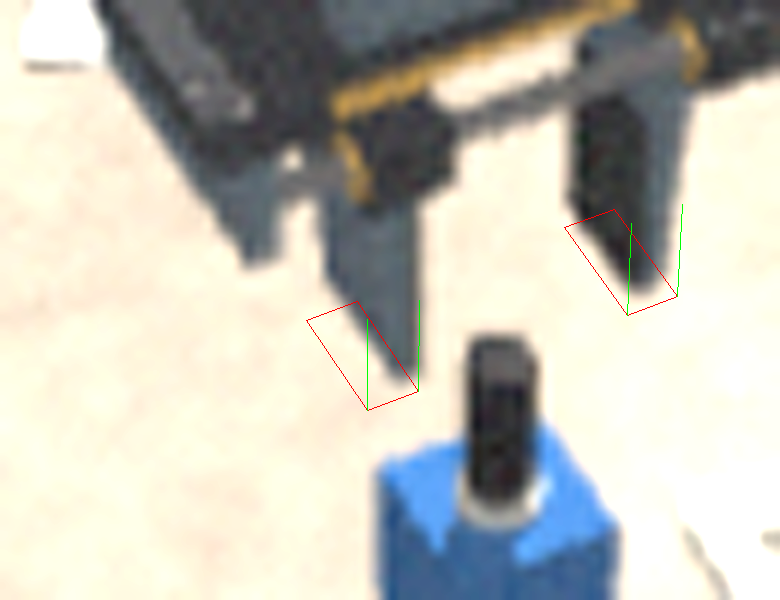

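The horizontal match is good, and the side camera reads about 3 mm too high, which matches its depth offset. That puts the pin near (475.7,126.6), so I'll go down and grasp gently.

```bash
python3 -m jog '[[0.055,0,0.001,0.02,0,0,0],[0.055,0,0,0.02,0,0,0],[0.055,0,0,0.012,0,0,0],[0.055,0,0,0.01,0,0,0],[0.055,0,0,0,0,0,0],[0.055,0,0,0,0,0,0]]' 40;  python3 - <<'E'
from h import *
delta(475.7,126.6,252,110)
for c,b in [('side',(235,315,145,205))]:
    f=vision.grab_frame(c); crop(f,*b,10,f'pics/{c}7.png'); np.save(f'{c}7.npy',f,allow_pickle=True)
E
```

```text
time_s: 13.38
ee_pos: [476.0, 126.3, 253.2]
ee_rot: [179.9, 0.0, 110.0]
force: [0.5, -0.7, 0.1]
gripper_width: 55.3
pos [476.  126.3 253.2] rot [179.94   0.   110.01] f [ 0.5 -0.7  0.1] t 13.375 w 55.29723458004557
tool shift mm [ 0.38 -0.15  1.17] rotvec [0.001  0.     0.0002]
```

View pics/side7.png

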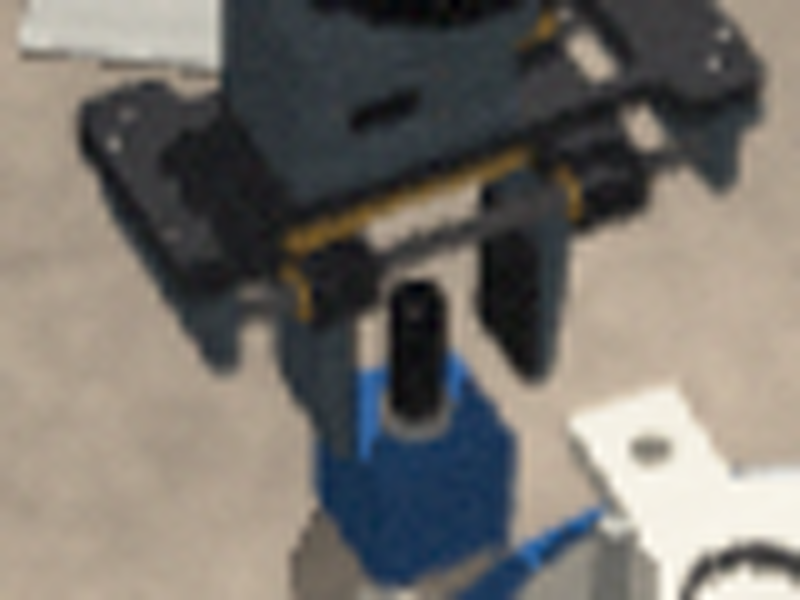

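The pin stands between the open jaws (pin at crop (417,350), fingers at 358 and about 510). I'll close gently first.

```bash
python3 -m jog '[[0.01,0,0,0.001,0,0,0],[0.01,0,0,0,0,0,0],[0.01,0,0,0,0,0,0],[0.01,0,0,0,0,0,0],[0.01,0,0,0,0,0,0],[0.01,0,0,0,0,0,0]]' 8; python3 -c "
from h import *
delta(475.7,126.6,252,110)"
```

```text
time_s: 14.18
ee_pos: [475.8, 126.2, 251.8]
ee_rot: [180.0, -0.0, 110.0]
force: [-0.3, 0.8, 0.5]
gripper_width: 17.8
pos [475.8 126.2 251.8] rot [179.98  -0.   110.  ] f [-0.3  0.8  0.5] t 14.175 w 17.83373120183888
tool shift mm [ 0.38  0.03 -0.21] rotvec [ 0.0003 -0.     -0.0001]
```

```bash
python3 -m jog '[[0.01,0,0,0,0,0,0],[0.01,0,0,0,0,0,0],[0.01,0,0,-0.005,0,0,0],[0.01,0,0,-0.01,0,0,0],[0.01,0,0,-0.015,0,0,0],[0.01,0,0,-0.02,0,0,0],[0.01,0,0,-0.01,0,0,0],[0.01,0,0,0,0,0,0],[0.01,0,0,0,0,0,0]]' 40; python3 - <<'E'
from h import *
delta(457.3,-68.7,310,110)
for c,b in [('side',(235,315,145,205))]:
    f=vision.grab_frame(c); crop(f,*b,10,f'pics/{c}8.png'); np.save(f'{c}8.npy',f,allow_pickle=True)
    s=status.state()
    for z in (0,16,32,58,82): print((proj(f,s['ee_pos']-[0,0,235.8-z])[0]-[b[0],b[2]]+.5)*10-.5)
E
```

```text
time_s: 15.3
ee_pos: [475.4, 126.1, 311.3]
ee_rot: [-179.9, -0.0, 110.0]
force: [0.0, -0.5, -0.6]
gripper_width: 17.2
pos [475.4 126.1 311.3] rot [-1.7993e+02 -1.0000e-02  1.0999e+02] f [ 0.  -0.5 -0.6] t 15.3 w 17.204478889404463
tool shift mm [-176.9   -83.65    1.39] rotvec [-0.0012 -0.0002 -0.0001]
[411.28113562 368.84135379]
[412.12099891 331.49742024]
[412.97442777 293.55353662]
[414.39100497 230.57898922]
[415.73238106 170.95582699]
```

View pics/side8.png

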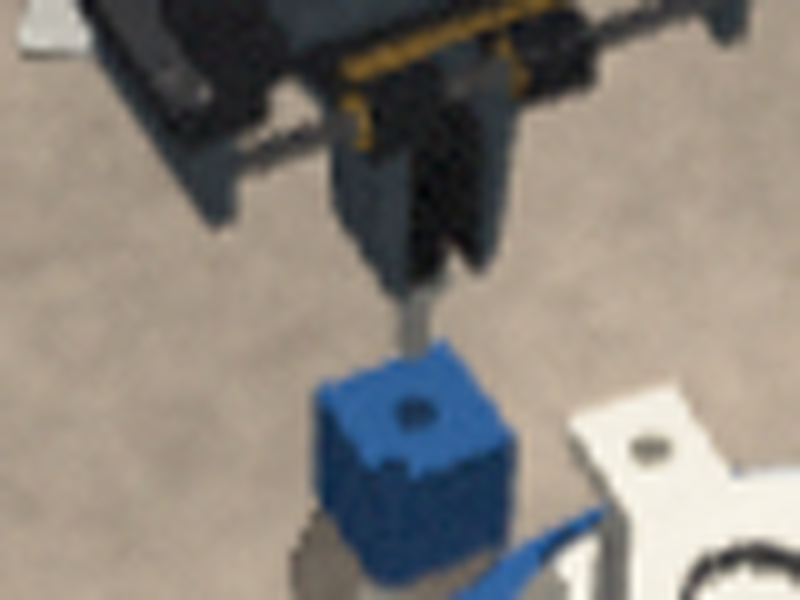

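The pin is held straight. Its tip shows at (412,356) where my model predicts (411,369), so that difference is the local camera correction. Next I'll refine the hole and pointer positions with it.

```bash
cat > fit1.py <<'E'
from h import *
def cen(f,uv,r=2.6):
    g=f['color'].astype(float).max(2); u0,v0=uv
    for _ in range(4):
        v,u=np.mgrid[int(v0)-4:int(v0)+6,int(u0)-4:int(u0)+6]; m=np.hypot(u-u0,v-v0)<r
        bg=np.percentile(g[v[0,0]-1:v[-1,0]+2,u[0,0]-1:u[0,-1]+2],65); w=np.clip(bg-g[v,u],0,None)*m
        u0,v0=(w*u).sum()/w.sum(),(w*v).sum()/w.sum()
    return u0,v0
H={'side':((235,145),[(325,223),(500,221),(641,316),(668,462),(550,577),(356,580),(211,472)]),
 'top':((210,120),[(298,73),(484,96),(603,241),(585,428),(434,545),(149,187)])}
COR={'side':(0.2,-1.25),'top':(0,0)}
for c,(o,L) in H.items():
    f=np.load(f'{c}6.npy',allow_pickle=True).item()
    raw=np.array([(np.array(p)+.5)/5-.5+o for p in L]); C=np.array([cen(f,p) for p in raw])
    print(c,'refine shift',np.abs(C-raw).max().round(2))
    for nm,U in(('raw',raw),('cen',C)):
        P=onz(f,U-COR[c],48)[:,:2]
        a0=np.arctan2(*(P-P.mean(0)).T[::-1])
        # fit center & phase, R=135
        from scipy.optimize import least_squares
        def pts(x,k): a=x[2]+k*np.pi/4; return np.c_[x[0]+135*x[3]*np.cos(a),x[1]+135*x[3]*np.sin(a)]
        ctr0=P.mean(0) if c=='side' else np.array([583,-25]); a=np.arctan2(*(P-ctr0).T[::-1]); k=np.round((a-np.radians(20))/(np.pi/4))
        r=least_squares(lambda x:(pts(x,k)-P).ravel(),[*ctr0,np.radians(20),1])
        print(nm,'ctr',r.x[:2].round(2),'ang',np.degrees(r.x[2]).round(2),'scale',r.x[3].round(4),'res',np.abs(r.fun).max().round(2))
        i=6 if c=='side' else 4; print('  lug hole at station',P[i].round(1),'model',pts(r.x,np.array([-4]))[0].round(1))
# park hole
f=np.load('side8.npy',allow_pickle=True).item(); u=cen(f,((415.5/10)-.5+235,(412.5/10)-.5+145)); print('park hole',onz(f,np.array(u)-COR['side'],48))
E
python3 fit1.py
python3 - <<'E'
from h import *
for c,b in (('top',(280,330,215,257)),('side',(250,300,225,270))):
    f=np.load(f'{c}.npy',allow_pickle=True).item(); crop(f,*b,14,f'pics/ptr_{c}.png')
E
```

```text
side refine shift 0.46
raw ctr [583.93 -22.13] ang 17.45 scale 1.0021 res 0.72
  lug hole at station [454.7 -63. ] model [454.9 -62.7]
cen ctr [583.8  -22.66] ang 17.45 scale 1.002 res 0.37
  lug hole at station [455.  -63.2] model [454.8 -63.2]
top refine shift 0.29
raw ctr [583.03 -25.42] ang 17.34 scale 0.9979 res 0.55
  lug hole at station [454.7 -65.5] model [454.4 -65.6]
cen ctr [582.72 -25.27] ang 17.32 scale 0.9979 res 0.23
  lug hole at station [454.2 -65.6] model [454.1 -65.4]
park hole [[476.55633876 128.26525742  48.        ]]
```

View pics/ptr_top.png

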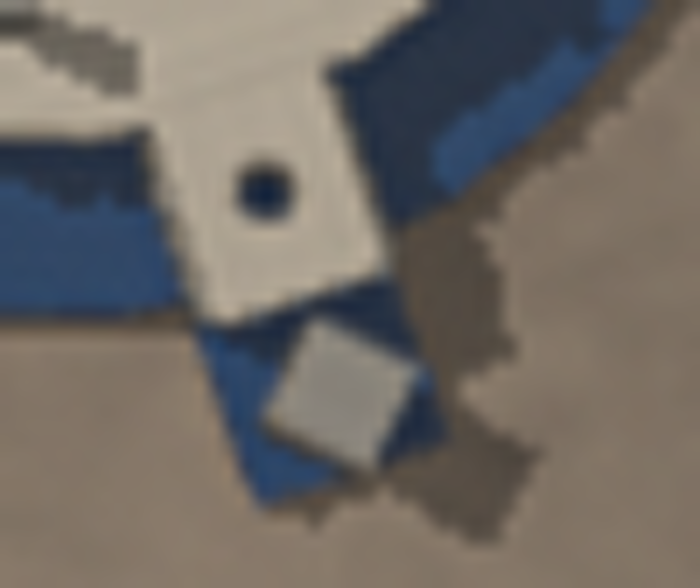

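View pics/ptr_side.png

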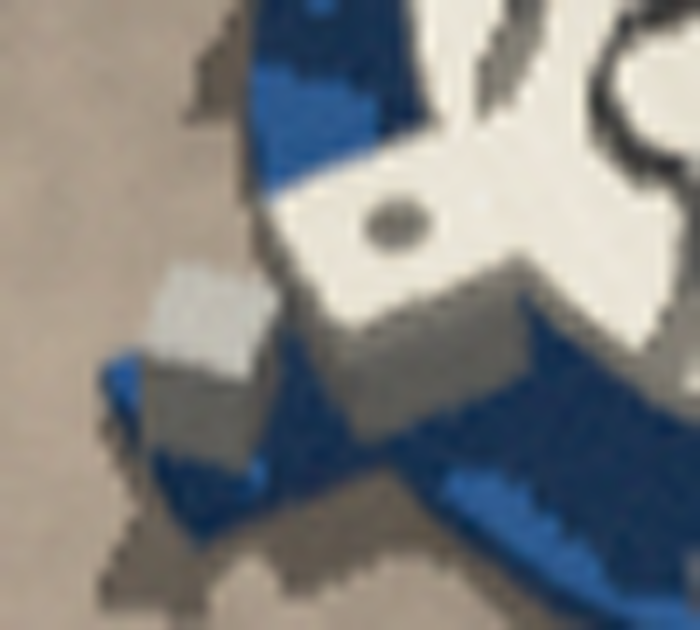

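```bash
python3 - <<'E'
from h import *
C=np.array([582.9,-25.0])
for c,b,p,cor in (('top',(280,215),(344,394),0),('side',(250,225),(213,321),(.2,-1.25))):
    f=np.load(f'{c}.npy',allow_pickle=True).item()
    u=(np.array(p)+.5)/14-.5+b-cor; q=onz(f,u,44)[0,:2]
    if c=='side': q=q-[.8,2.0]
    d=q-C; a=np.arctan2(d[1],d[0]); print(c,q.round(1),np.hypot(*d).round(1),np.degrees(a).round(2),'socket',(C+135*np.array([np.cos(a),np.sin(a)])).round(1))
E
```

```text
top [417.9 -87.1] 176.3 -159.37 socket [456.6 -72.6]
side [418.5 -86.4] 175.5 -159.53 socket [456.4 -72.2]
```

The two cameras now agree: lug hole at about (454.1,-65.4), socket at about (456.5,-72.4), so the hole stands 7 mm clockwise as described. I'll carry the pin over the lug hole.

```bash
python3 -c "
from h import *
delta(454.1,-65.4,293,110)"
```

```text
pos [475.4 126.1 311.1] rot [-1.7991e+02 -1.0000e-02  1.0999e+02] f [ 0.7  0.1 -0.4] t 15.35 w 17.026685881641644
tool shift mm [-172.7   -85.5    18.22] rotvec [-0.0015 -0.0002 -0.0001]
```

```bash
python3 -m jog '[[0.01,-0.02,-0.0099,0,0,0,0],[0.01,-0.035,-0.0173,0,0,0,0],[0.01,-0.04,-0.0198,0,0,0,0],[0.01,-0.04,-0.0198,0,0,0,0],[0.01,-0.025,-0.0124,0,0,0,0],[0.01,-0.0127,-0.0063,0,0,0,0],[0.01,0,0,0.01,0,0,0],[0.01,0,0,0.008,0,0,0],[0.01,0,0,0,0,0,0],[0.01,0,0,0,0,0,0],[0.01,0,0,0,0,0,0]]'; python3 - <<'E'
from h import *
delta(454.1,-65.4,293,110)
for c,b in [('side',(240,320,195,255))]:
    f=vision.grab_frame(c); crop(f,*b,10,f'pics/{c}9.png'); np.save(f'{c}9.npy',f,allow_pickle=True)
    s=status.state()
    for z in (0,16,32,58,82): print((proj(f,s['ee_pos']-[0,0,235.8-z])[0]-[b[0],b[2]]+.5)*10-.5)
E
```

```text
time_s: 16.73
ee_pos: [454.6, -65.0, 293.9]
ee_rot: [180.0, 0.0, 110.0]
force: [-1.0, 0.4, -0.8]
gripper_width: 17.2
pos [454.6 -65.  293.9] rot [1.7997e+02 1.0000e-02 1.1004e+02] f [-1.   0.4 -0.8] t 16.725 w 17.21538840870302
tool shift mm [-0.23 -0.62  0.94] rotvec [0.0005 0.0001 0.0006]
[371.63257224 441.08919718]
[372.62384064 405.91247749]
[373.6324157  370.11986766]
[375.30940919 310.60235282]
[376.90072224 254.12121401]
```

View pics/side9.png

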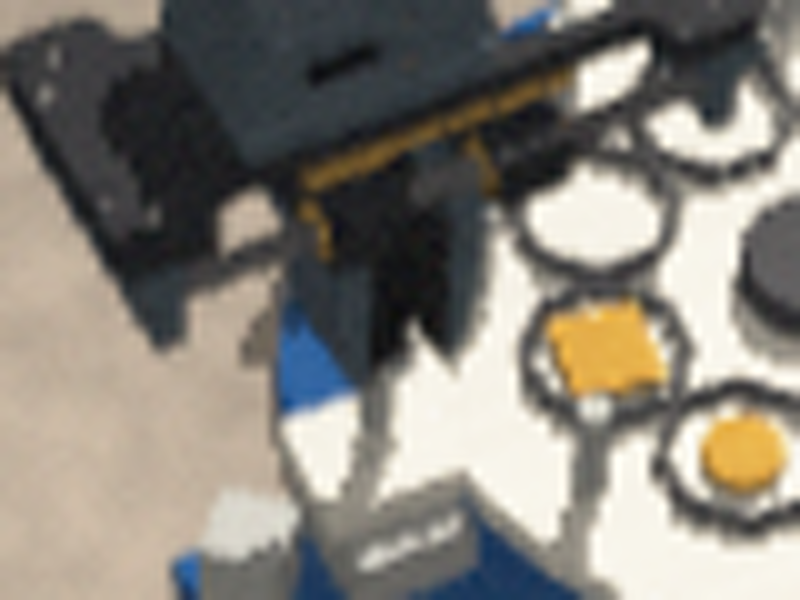

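The pin tip is at about (375,425), 10 mm above the lug, in line with the hole expected at (372,444). I'll lower in small steps while watching the force.

```bash
python3 -m jog '[[0.01,0,-0.0004,0.004,0,0,0],[0.01,0,0,0.003,0,0,0],[0.01,0,0,0.002,0,0,0],[0.01,0,0,0,0,0,0]]';python3 -m jog '[[0.01,0,0,0.0015,0,0,0],[0.01,0,0,0.0015,0,0,0],[0.01,0,0,0,0,0,0]]'; python3 -c "
from h import *
delta(454.1,-65.4,274,110)"
```

```text
time_s: 17.27
ee_pos: [454.0, -65.5, 284.5]
ee_rot: [-180.0, -0.0, 110.0]
force: [0.8, -0.1, -0.7]
gripper_width: 17.2
time_s: 17.65
ee_pos: [454.0, -65.4, 281.6]
ee_rot: [-180.0, -0.0, 110.0]
force: [-0.5, 0.3, -0.8]
gripper_width: 17.3
pos [454.  -65.4 281.6] rot [-1.7999e+02 -1.0000e-02  1.1000e+02] f [-0.5  0.3 -0.8] t 17.65 w 17.303048163224155
tool shift mm [-0.01  0.08  7.61] rotvec [-0.0002 -0.0002 -0.    ]
```

```bash
python3 -m jog '[[0.01,0,0,0.0015,0,0,0],[0.01,0,0,0.0015,0,0,0]]';python3 -m jog '[[0.01,0,0,0.0015,0,0,0],[0.01,0,0,0.0015,0,0,0],[0.01,0,0,0,0,0,0]]'; python3 -c "
from h import *
delta(456.5,-72.4,274,110)"
```

```text
time_s: 17.9
ee_pos: [454.1, -65.4, 278.7]
ee_rot: [180.0, -0.0, 110.0]
force: [0.8, 0.6, -0.8]
gripper_width: 17.4
time_s: 18.27
ee_pos: [454.1, -65.4, 275.6]
ee_rot: [-180.0, -0.0, 110.0]
force: [0.8, 0.7, -0.9]
gripper_width: 17.6
pos [454.1 -65.4 275.6] rot [-1.8000e+02 -1.0000e-02  1.0999e+02] f [ 0.8  0.7 -0.9] t 18.275 w 17.58740894044992
tool shift mm [-7.4  -0.09  1.61] rotvec [-0.     -0.0002 -0.0002]
```

The pin is in the lug hole with no contact force. Now I'll draw the lug into line, about 7.4 mm along -x of the tool.

```bash
python3 -m jog '[[0.01,-0.001,0,0.001,0,0,0],[0.01,-0.001,0,0,0,0,0],[0.01,-0.001,0,0,0,0,0]]';python3 -m jog '[[0.01,-0.001,0,0,0,0,0],[0.01,-0.001,0,0,0,0,0]]';python3 -m jog '[[0.01,-0.001,0,0,0,0,0],[0.01,-0.0014,0,0,0,0,0],[0.01,0,0,0,0,0,0],[0.01,0,0,0,0,0,0]]'; python3 -c "
from h import *
delta(456.5,-72.4,274,110)"
```

```text
time_s: 18.65
ee_pos: [455.2, -68.3, 274.7]
ee_rot: [180.0, -0.0, 110.0]
force: [0.8, 1.8, -0.5]
gripper_width: 17.3
time_s: 18.9
ee_pos: [455.8, -70.1, 274.7]
ee_rot: [180.0, -0.0, 110.0]
force: [-0.1, 0.7, -1.9]
gripper_width: 17.1
time_s: 19.4
ee_pos: [456.7, -72.4, 274.8]
ee_rot: [180.0, 0.0, 110.0]
force: [1.0, 0.9, -1.6]
gripper_width: 16.9
pos [456.7 -72.4 274.8] rot [1.7998e+02 1.0000e-02 1.0999e+02] f [ 1.   0.9 -1.6] t 19.4 w 16.9066787286869
tool shift mm [ 0.09 -0.15  0.75] rotvec [ 0.0003  0.0001 -0.0001]
```

Sideways force is only 1-2 N. Now down towards the socket mouth (tip z = TCP z - 236), carefully.

```bash
python3 -m jog '[[0.01,0,0,0.0015,0,0,0],[0.01,0,0,0.0015,0,0,0],[0.01,0,0,0,0,0,0]]';python3 -m jog '[[0.01,0,0,0.0015,0,0,0],[0.01,0,0,0.001,0,0,0],[0.01,0,0,0,0,0,0]]';python3 -m jog '[[0.01,0,0,0.001,0,0,0],[0.01,0,0,0.001,0,0,0],[0.01,0,0,0,0,0,0]]'
```

```text
time_s: 19.77
ee_pos: [456.6, -72.4, 271.7]
ee_rot: [180.0, -0.0, 110.0]
force: [0.2, 0.8, -1.2]
gripper_width: 17.4
time_s: 20.15
ee_pos: [456.6, -72.4, 269.1]
ee_rot: [180.0, -0.0, 110.0]
force: [0.4, 1.4, -1.1]
gripper_width: 17.5
time_s: 20.52
ee_pos: [456.6, -72.4, 267.2]
ee_rot: [180.0, -0.0, 110.0]
force: [1.4, 2.2, -0.4]
gripper_width: 17.4
```

```bash
python3 -m jog '[[0.01,0,0,0.001,0,0,0],[0.01,0,0,0.001,0,0,0],[0.01,0,0,0,0,0,0]]';python3 -m jog '[[0.01,0,0,0.0015,0,0,0],[0.01,0,0,0.0015,0,0,0],[0.01,0,0,0,0,0,0]]';python3 -m jog '[[0.01,0,0,0.0015,0,0,0],[0.01,0,0,0.0015,0,0,0],[0.01,0,0,0,0,0,0]]'
```

```text
time_s: 20.9
ee_pos: [456.6, -72.4, 265.1]
ee_rot: [180.0, -0.0, 110.0]
force: [0.8, 1.8, -0.6]
gripper_width: 17.3
time_s: 21.28
ee_pos: [456.6, -72.4, 262.1]
ee_rot: [180.0, -0.0, 110.0]
force: [2.1, 2.6, -2.0]
gripper_width: 17.3
time_s: 21.65
ee_pos: [456.6, -72.4, 259.1]
ee_rot: [180.0, -0.0, 110.0]
force: [1.5, 1.8, -1.3]
gripper_width: 17.3
```

```bash
python3 -m jog '[[0.01,0,0,0.0015,0,0,0],[0.01,0,0,0.0015,0,0,0],[0.01,0,0,0,0,0,0]]';python3 -m jog '[[0.01,0,0,0.0015,0,0,0],[0.01,0,0,0.0015,0,0,0],[0.01,0,0,0,0,0,0]]';python3 -m jog '[[0.01,0,0,0.0007,0,0,0],[0.01,0,0,0,0,0,0]]'
```

```text
time_s: 22.02
ee_pos: [456.6, -72.4, 256.1]
ee_rot: [180.0, -0.0, 110.0]
force: [1.8, 2.0, -0.0]
gripper_width: 17.5
time_s: 22.4
ee_pos: [456.6, -72.4, 253.1]
ee_rot: [180.0, -0.0, 110.0]
force: [1.2, 2.4, -1.6]
gripper_width: 17.0
time_s: 22.65
ee_pos: [456.6, -72.4, 252.5]
ee_rot: [180.0, -0.0, 110.0]
force: [1.0, 2.0, -0.4]
gripper_width: 17.2
```

```bash
python3 -m jog '[[0.01,0,0,0.0005,0,0,0],[0.01,0,0,0,0,0,0]]'; python3 -m jog '[[0.01,0,0,0.0005,0,0,0],[0.01,0,0,0,0,0,0]]'
```

```text
time_s: 22.9
ee_pos: [456.6, -72.4, 252.0]
ee_rot: [180.0, -0.0, 110.0]
force: [1.3, 3.9, 0.5]
gripper_width: 17.5
time_s: 23.15
ee_pos: [456.6, -72.4, 251.8]
ee_rot: [180.0, 0.0, 110.0]
force: [0.9, 3.2, 4.1]
gripper_width: 17.5
```

It is seated: z force is +4 N at the same TCP height as when parked. Release, then lift straight up.

```bash
python3 -m jog '[[0.02,0,0,0,0,0,0],[0.025,0,0,0,0,0,0],[0.03,0,0,0,0,0,0],[0.04,0,0,0,0,0,0],[0.045,0,0,0,0,0,0],[0.045,0,0,0,0,0,0],[0.045,0,0,-0.002,0,0,0]]'; python3 - <<'E'
from h import *
for c,b in [('side',(240,320,195,255))]:
    f=vision.grab_frame(c); crop(f,*b,10,f'pics/{c}10.png')
E
```

```text
time_s: 24.02
ee_pos: [456.5, -72.4, 253.5]
ee_rot: [-180.0, -0.0, 110.0]
force: [0.4, -0.3, 0.3]
gripper_width: 44.9
```

View pics/side10.png

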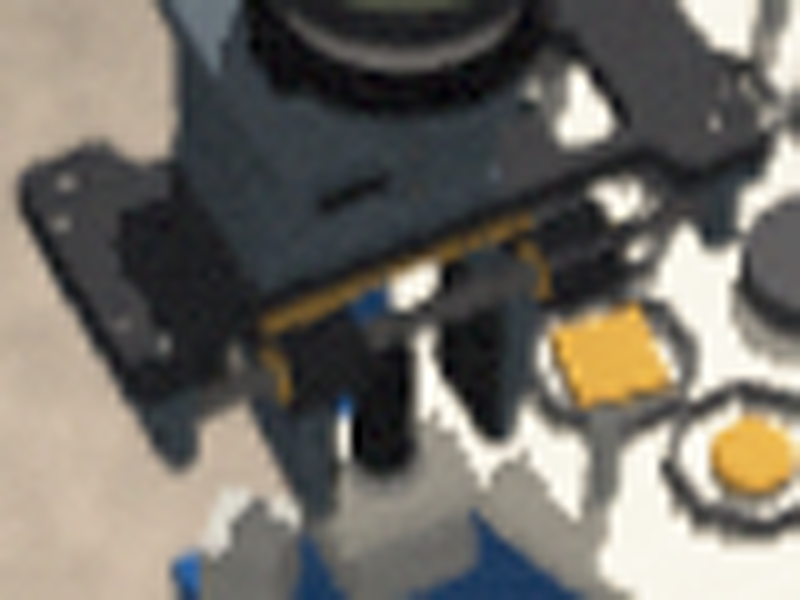

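The pin stands on its own at (383,410) between the open jaws, and the square lies in its nest at (610,355). Now up and away for a final check.

```bash
python3 -m jog '[[0.045,0,0,-0.01,0,0,0],[0.045,0,0,-0.025,0,0,0],[0.045,0,0,-0.05,0,0,0],[0.045,0,0,-0.05,0,0,0],[0.045,0,0,0,0,0,0],[0.045,0.06,0,0,0,0,0],[0.045,0.06,0,0,0,0,0],[0.045,0.06,0,0,0,0,0],[0.045,0.06,0,0,0,0,0],[0.045,0.05,0,0,0,0,0],[0.045,0,0,0,0,0,0]]'; python3 - <<'E'
from h import *
s=status.state(); print(s['ee_pos'],s['force'],s['time_s'])
for c,b in [('top',(210,350,120,255)),('side',(235,385,145,280))]:
    f=vision.grab_frame(c); crop(f,*b,5,f'pics/{c}11.png'); np.save(f'{c}11.npy',f,allow_pickle=True)
    for n in ['square','pin_grip','ink_tub_c','tape_c','squeegee_c','ink_knife_grip']: print(c,n,[(d['location'],d['p']) for d in vision.find_in(c,n)[:2]])
E
```

```text
time_s: 25.45
ee_pos: [356.0, 202.3, 388.0]
ee_rot: [-179.9, -0.0, 110.3]
force: [0.4, -0.4, -0.2]
gripper_width: 45.1
[356.0015766  202.28423614 387.96787898] [ 0.40128163 -0.39317831 -0.21457708] 25.45
top square []
top pin_grip [([460.4, -75.6, 100.8], 0.63)]
top ink_tub_c [([569.4, -407.3, 105.1], 0.97), ([437.9, 381.3, 3.7], 0.71)]
top tape_c [([351.3, -398.1, 22.5], 0.83)]
top squeegee_c [([655.3, 419.9, 79.3], 0.96)]
top ink_knife_grip [([441.1, 380.1, 2.9], 0.85)]
side square [([522.0, -42.0, 53.4], 0.67)]
side pin_grip [([455.5, -76.0, 78.2], 0.53)]
side ink_tub_c [([573.0, -438.5, 101.0], 0.89)]
side tape_c [([352.3, -398.2, 19.0], 0.69)]
side squeegee_c [([658.5, 418.4, 53.5], 0.69), ([586.3, -35.2, 48.0], 0.32)]
side ink_knife_grip [([393.5, 378.4, 0.7], 0.91), ([585.1, -33.4, 46.6], 0.46)]
```

View pics/side11.png

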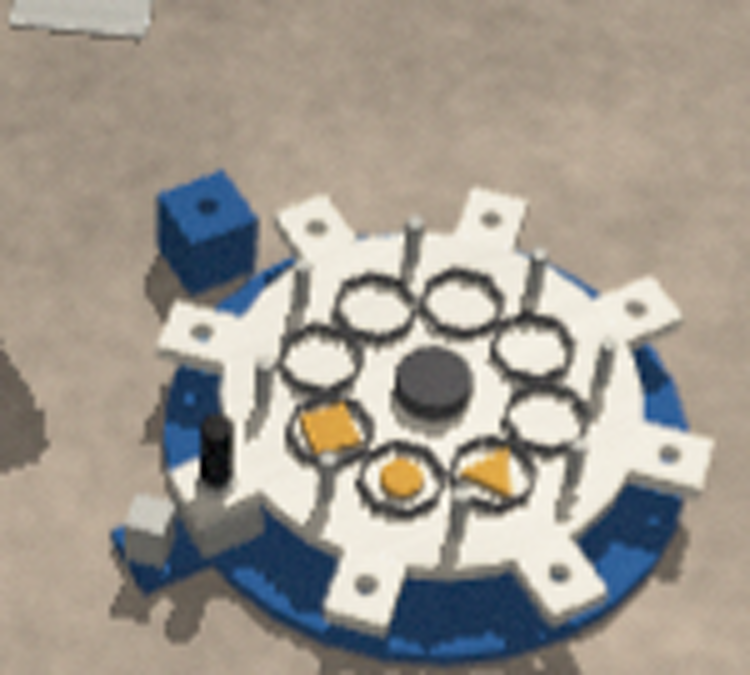

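View pics/top11.png

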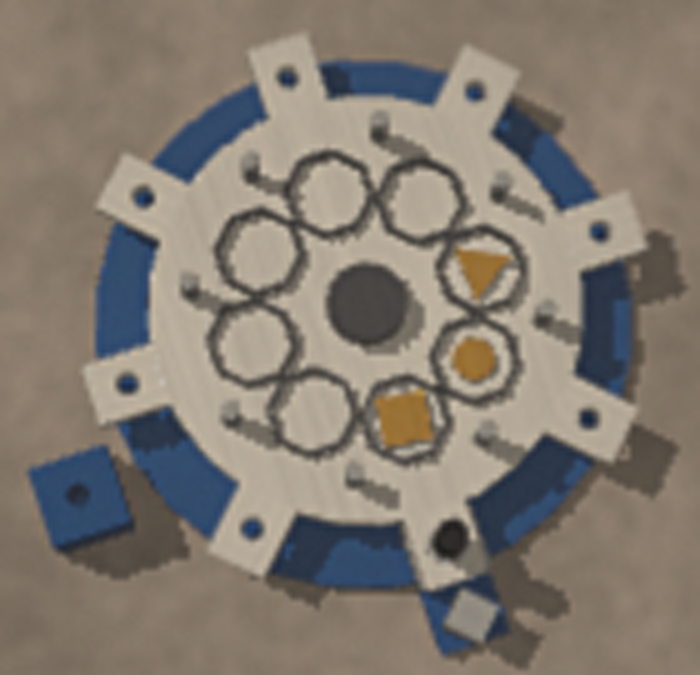

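The pin stands upright in the lug at the pointer (top (452,540), side (215,450)), the park hole is empty, and all three blanks lie in their nests with the square at the station. Handing in.

```bash
python3 -c "
from workcell import ticket
print(ticket.job_done())"
```

```text
the job is handed in; nothing more can be done
None
```

I turned the table two clicks clockwise by pushing posts with the closed fingers, at no more than about 11 N. That brought the square blank to the print station. I then took the pin from its block, lowered it into the lug hole, which stood about 7 mm clockwise of the socket, drew it into line with 1–2 N and pushed it home with about 4 N. After that I let go and backed off. The job was handed in at about 26 s; no verdict is reported.

**Last checks:**
- **Pin:** It stands upright in the lug at the pointer. It was released at the same tool height as when parked (251.8 mm, so the tip is at about 16 mm), and the network places the grip at about (456 to 460, -76), against my socket estimate of (456.5, -72.4). The gap is within the network's accuracy and the side camera's known bias.
- **Blanks:** All three lie in their nests. After correcting for the side camera's offset, the square is about 2 mm from the station centre.
- **Robot:** It touches nothing.
- **Bystanders:** Tub, tape and squeegee read the same as before to within a few mm.

**Disagreements:**
- **Cameras:** They differed by up to 7 mm at first. I corrected this from the gripped pin and the park hole.
- **Ink knife:** The top camera's last reading moved about 37 mm, probably because the arm hid part of the handle. The side camera puts it about where it was first seen, and the gripper never went low near it.
- **Square:** The top camera's network missed it in the last picture, but it is plainly visible there.

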